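# Centre the wobbly candle cup on the weighing scale and tare it

## Robot

A 7-joint arm with a two-finger parallel gripper is mounted at the origin on the work surface. World frame = base frame: x ahead of the robot, y to its left, z up, the work surface at z = 0. Lengths are in m, angles in rad, forces in N, time in s.
With the tool pointing down it reaches from about 0.4 to 0.85 m from the base axis. Payload 4.5 kg.
Tool frame: the origin (TCP) lies midway between the tips of the shut fingers; the grasp point (between the pads) lies 19 mm behind it (manip.grasp_offset is the distance from the TCP to the grasp point, in m); z points along the fingers, y is the direction in which the jaws open and shut (so a half turn about z gives the same grasp; the last joint's range is limited). The gripper opens to 85 mm and grips with 20 to 120 N. Pads are 22 mm wide; open, the fingers measure 114 mm over their backs; the gripper's body (76 mm by 85 mm) begins 54 mm behind the grasp point. The pads swing forward as they close: fully open they stand 13 mm farther back than shut.
Start: joints at [1.139, 0.689, -0.195, 1.565, 0.157, 0.902, -0.215], TCP at [0.281, -0.558, 0.231] pointing down, gripper open.
Joint ranges: [-3.01, 3.01], [-0.46, 2.08], [-1.47, 1.51], [0.13, 2.56], [-1, 4.14], [0.04, 2.09], [-2.66, 2.66]. Speed limits (rad/s): [2.57, 2.57, 3.14, 3.14, 3.14, 3.14, 3.14].

## Interface

Orientations are given as a rotation vector (axis times angle).
In Python, from workcell import manip, cams gives the robot as it stands.
- The arm moves only by the tool step_arm, never from a script. Its argument "moves" is a list that holds one entry, the list of rows, each a list of 6 numbers: the shift along the tool's x, y, z in cm, then the turn, a rotation vector about the tool's x, y, z in rad. A call has 1 to 5 rows; each row is the pose to reach, as a shift and turn from the pose commanded when the call began, along the tool's axes at that moment; what a row does not reach only later rows make up. A row lasts 1/10 s, in which the tool goes at most 50 mm and 8.59 degrees, less where a joint would pass 70% of its speed; a pose out of reach is approached as far as the arm can. A call with a gripper value outside its range is refused whole. "hand" is the closure, from 0 (fully open) to 1 (shut), set as the call begins (left out, the last holds). The fingers move at their own pace and stop on an object; "newtons" is the grip in N (left out, the last holds). Time passes only in rows, so rows that repeat a pose let the fingers close. It gives the time, the measured TCP pose, the force and the opening at its end, in the units of the state.
- manip.get_state(): the state, without advancing time (a new reading comes with each control period).
- cams.get_image(name): name is "scene" or "top" or "wrist"; returns a dict with "img" (384x512x3 uint8, red, green, blue), "intrinsics" (3x3 intrinsics, pixels), "view" (4x4, takes a point from world to camera coordinates); the wrist camera has in their place "mount" (4x4, takes a point from camera to tool coordinates, whose origin is the TCP and whose axes are the flange's). Camera axes: x right, y up, looking along -z (the intrinsics and any distortion apply to the point x, -y, -z); pixel columns grow to the right and rows downward; lengths in m; the calibration is good to about 2 mm. The wrist camera is an equidistant fisheye: a pixel r from the principal point sees the ray r / f radians off the axis. A picture is of the moment at which its call begins: read the wrist's pose just before it. There is no depth.
- manip.hand_in(): hands the job in, once; it reports no verdict.
The state is a dict: "time_s": time; "joints": joint angles; "joint_velocities": joint speeds; "effort": joint torques, N m; "eef_pos": TCP position; "orientation": TCP orientation; "force": force on the tool from outside, world axes, zero at the start; "wrist_torque": the same for the moment, N m; "gripper_width": opening from 0.0 (shut) to 1.0 (fully open).
Only numpy, scipy, OpenCV 4.12 (cv2) and the standard library are available. Lean on these libraries where they do the work, as an engineer would, in place of code of your own. Each camera call takes 0.05 s, during which the arm holds its last target. There are 200 camera calls.

## Task

The teal candle cup stands off to one side of the weighing scale's small steel pan and rocks easily on its rounded foot. Without taking hold of it, lifting it or tipping it, nudge it gently low on its foot with light fingertip taps until the whole foot stands inside the smaller ring engraved round the middle of the pan; then take the finger off it and press the blue tare key fully down and let it go. Leave the red power key and everything else on the bench alone.

Things in the scene. Friction and masses are not known exactly. Their poses are not given: they have to be found in the camera images.
- cup: Teal ceramic footed cup, empty, about 90 g, loose, round about its z axis, 60 mm tall. Foot disc 44 mm wide, its upright rim 3 to 9 mm above the underside; underside flat only over a 26 mm disc, so a push on the foot rim slides it, one on the bowl topples it (friction 0.5 to 0.7). Stem 15 mm thick; from 28 mm up an open bowl at most 41 mm wide. Origin: centre of the underside; z up its axis.
- pan_center (a point): Middle of the upper face of the scale's round steel pan, 58 mm above the table: a flat, rigid, fixed disc 114 mm wide, 6 mm thick. The smaller ring engraved on it, round this point, is 60 mm in inner diameter (a second, 104 mm, is near the edge): the foot is inside it when the cup's axis is within 8 mm of this point. The cup starts 14 to 36 mm away, on the half nearer the keys.
- scale: White bench scale, fixed, 230 mm deep (x) by 170 mm wide (y), housing top 44 mm above the table. Origin: centre of its underside; x points from the key panel to its rear, y to the left seen from the panel (the robot's side), z up. The pan's middle is 45 mm to the rear of the origin; the front has a dark display with a key on either side, 80 mm in front of the origin.
- tare_top (a point): Middle of the upper face of the blue tare key, at the right of the display seen from the robot, 51 mm above the table, standing 7 mm proud of the housing. The key is 24 mm (x) by 30 mm (y). Pressed straight down.
- tare (a joint): Travel of the blue tare key in m: 0 is up, 0.004 fully down; a spring brings it back up. It begins to move at about 1.2 N and is fully down at about 4 N.
- power_top (a point): Middle of the upper face of the red power key, at the left of the display, 110 mm from the tare key, 24 by 24 mm, 51 mm above the table. Not to be pressed.
- power (a joint): Travel of the red power key in m: 0 is up, 0.004 fully down. Same spring as the tare key. Must stay up.
- spare_cup: A white cup of the same form and size as the teal one, standing on the table to the left of the scale; bystander, loose. Origin: centre of its underside.
- dye_amber: Dropper bottle of amber dye, bystander: 28 mm across, 80 mm tall with its white cap, 35 g, loose. Origin: centre of its underside. It stands on the table close to the right side of the scale.
- dye_red: Dropper bottle of dark red dye, bystander: 28 mm across, 80 mm tall with its white cap, 35 g, loose. Origin: centre of its underside.
- dye_green: Dropper bottle of dark green dye, bystander: 28 mm across, 80 mm tall with its white cap, 35 g, loose. Origin: centre of its underside.
- dye_blue: Dropper bottle of dark blue dye, bystander: 28 mm across, 80 mm tall with its white cap, 35 g, loose. Origin: centre of its underside.
- brush: Flat brush lying on the table close to the left side of the scale, wooden handle towards the robot: 171 mm long (x), 26 mm wide, 12 mm high, loose; bystander. Origin: middle of its length, on the table.
- mould: Milky silicone mould, leaf shaped, with teal castings in it, about 145 by 135 mm and 20 mm high, 300 g, lying on the table at the left; bystander. Origin: centre of its underside.
- saucepan: Steel saucepan, 166 mm across and 88 mm tall with a 140 mm handle, 0.9 kg, on the 60 mm high hob at the far left; bystander. Origin: centre of its underside.

How it is judged:
By the outcome, as a careful person would: the job done as asked, in the order asked, and still so for the second after the job is handed in, with the robot touching nothing.
It also fails if it takes over 51 s, if anything falls off the work surface, if the arm or the gripper's body presses on something with over 40 N, if the wrist force passes 120 N, or if a joint passes its speed limit or range.

## Working session

There is one attempt and no reset: what is moved stays moved. The work goes in short steps, Python scripts to look and compute and a tool call to move; the robot and the scene stay as the last step left them, time stands still between calls to the robot, and variables do not carry over. Pictures are saved under pics/ and viewed, about 8 in all and at most 12, crops included, and the job is handed in when it is done.

Besides the shell and the picture viewer there is one more tool, called after "Emit:" by a JSON object that holds its "fn" and its "kwargs". step_arm: Moves the arm, as the interface text tells. Its arguments: {"type":"object","properties":{"moves":{"type":"array","items":{"type":"array","items":{"type":"array","items":{"type":"number"}}}},"hand":{"type":"number"},"newtons":{"type":"number"}},"required":["moves"]}

```bash
mkdir -p pics; cat > h.py <<'E'
import numpy as np, cv2
from workcell import manip, cams
from scipy.spatial.transform import Rotation as R
def grab(n,f=None,crop=None,k=1):
    d=cams.get_image(n); im=d["img"][:,:,::-1]
    if f:
        c=im if crop is None else im[crop[1]:crop[3],crop[0]:crop[2]]
        cv2.imwrite("pics/"+f,cv2.resize(c,None,fx=k,fy=k,interpolation=cv2.INTER_CUBIC))
    return d
def px2w(d,u,v,z):
    K=np.array(d["intrinsics"]);V=np.array(d["view"])
    r=np.linalg.inv(K)@[u,v,1]; r=np.array([r[0],-r[1],-r[2]])
    o=-V[:3,:3].T@V[:3,3]; w=V[:3,:3].T@r
    return o+w*(z-o[2])/w[2]
def w2px(d,p):
    K=np.array(d["intrinsics"]);V=np.array(d["view"])
    c=V[:3,:3]@np.array(p)+V[:3,3]; q=K@[c[0],-c[1],-c[2]]
    return q[:2]/q[2]
E
python3 - <<'E'
from h import *
t=grab("top","top.png",k=1.5); s=grab("scene","scene.png",k=1.5)
for d in (t,s): print(d.keys(),d["intrinsics"],np.round(d["view"],3))
st=manip.get_state();print(st)
E
```

```text
dict_keys(['img', 'intrinsics', 'view']) [[384.97366652   0.         253.17333109]
 [  0.         384.97366652 191.16813624]
 [  0.           0.           1.        ]] [[ 0.019 -1.     0.016  0.08 ]
 [ 0.984  0.022  0.178 -0.548]
 [-0.178  0.012  0.984 -1.261]
 [ 0.     0.     0.     1.   ]]
dict_keys(['img', 'intrinsics', 'view']) [[370.44374815   0.         259.10540507]
 [  0.         370.44374815 194.29321857]
 [  0.           0.           1.        ]] [[-0.048  0.999 -0.022 -0.067]
 [-0.676 -0.017  0.737  0.305]
 [ 0.736  0.05   0.676 -1.539]
 [ 0.     0.     0.     1.   ]]
{'time_s': 0.1, 'joints': array([ 1.13884848,  0.68991736, -0.19448724,  1.56626774,  0.15729011,
        0.90250417, -0.21508822]), 'joint_velocities': array([ 0.00028625, -0.00272278, -0.00090295, -0.00306827, -0.00019612,
       -0.00051472, -0.00097064]), 'effort': array([-3.17490492e-03, -5.40596616e+01, -1.27167240e+00, -1.58985329e+01,
        9.32884170e-03,  4.35110444e-03, -1.66303187e-05]), 'eef_pos': array([ 0.28035704, -0.55791955,  0.23054527]), 'orientation': array([-3.05518883e+00, -7.24717032e-01,  8.27811496e-04]), 'force': array([-0.60724671, -0.38487548,  0.3630315 ]), 'wrist_torque': array([-0.02765455,  0.02038828, -0.01537419]), 'gripper_width': 0.9995334697733712}
```

View pics/top.png

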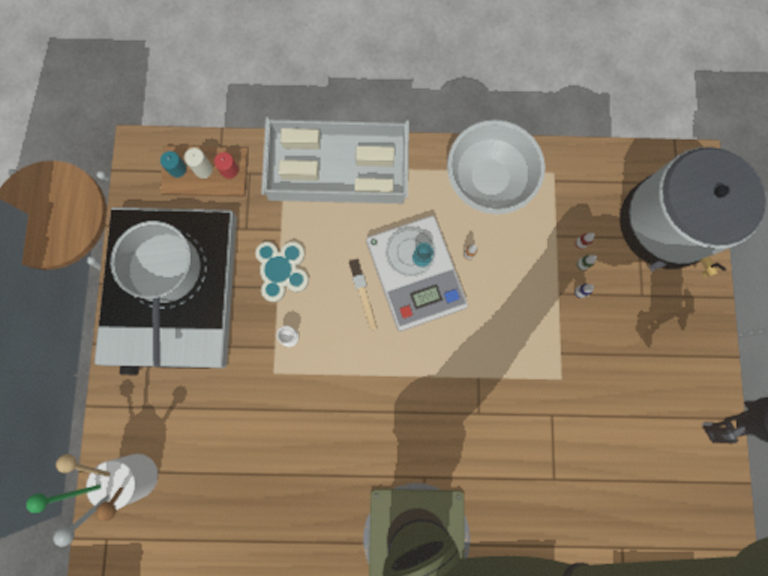

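View pics/scene.png

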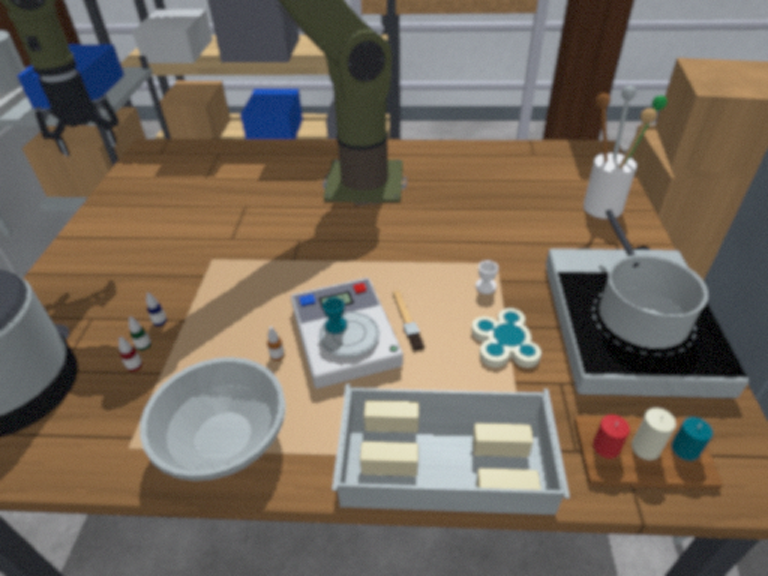

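The top view shows the scale at about (418,268)/1.5, with the cup to the right of the pan centre at (423,253)/1.5. I'll enlarge both views.

```bash
python3 - <<'E'
from h import *
t=grab("top")["img"][:,:,::-1]; s=grab("scene")["img"][:,:,::-1]
a=cv2.resize(t[138:223,235:325],None,fx=6,fy=6,interpolation=cv2.INTER_CUBIC)
b=cv2.resize(s[180:260,185:275],None,fx=6,fy=6,interpolation=cv2.INTER_CUBIC)
def grid(im,u0,v0):
    for u in range(0,90,10): cv2.putText(im,str(u0+u),(u*6,10),0,.35,(0,0,255)); cv2.line(im,(u*6,12),(u*6,18),(0,0,255))
    for v in range(0,im.shape[0]//6,10): cv2.putText(im,str(v0+v),(0,v*6+4),0,.35,(0,0,255)); cv2.line(im,(24,v*6),(30,v*6),(0,0,255))
grid(a,235,138);grid(b,185,180)
cv2.imwrite("pics/c1.png",a);cv2.imwrite("pics/c2.png",b)
E
```

```text
(no output)
```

View pics/c1.png

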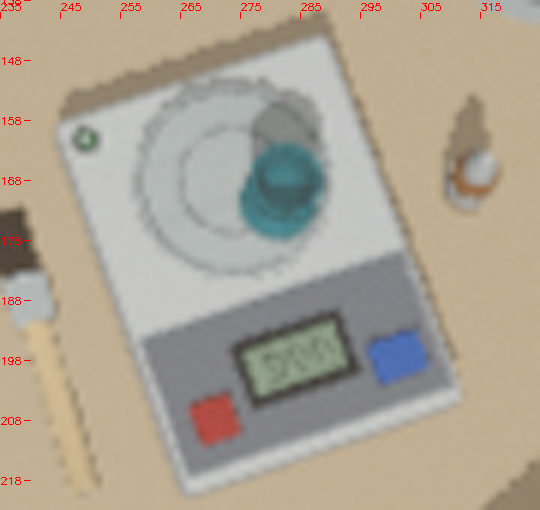

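View pics/c2.png

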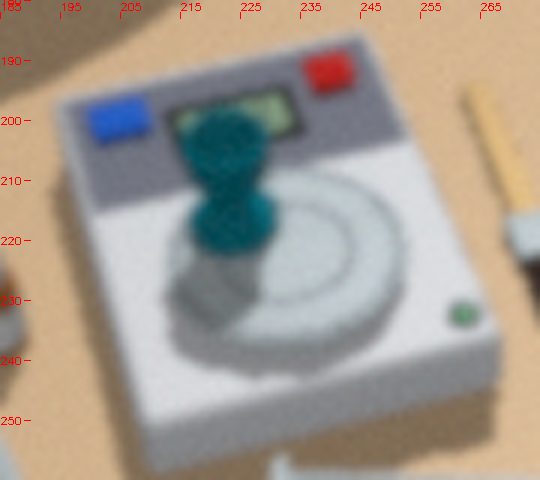

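```bash
python3 - <<'E'
from h import *
t=grab("top");s=grab("scene")
for n,a,b,z in [("pan",(273.7,167.3),(232.7,222.5),.058),("foot",(281.3,171.7),(223.8,216.7),.065),("tare",(301.3,197.3),(204.8,199.8),.051),("pow",(270.8,207.8),(239.5,192.2),.051)]:
    print(n,px2w(t,*a,z).round(4),px2w(s,*b,z).round(4))
E
```

```text
pan [0.629  0.0224 0.058 ] [0.6309 0.0249 0.058 ]
foot [ 0.6125 -0.0031  0.065 ] [ 0.6159 -0.0013  0.065 ]
tare [ 0.5284 -0.0727  0.051 ] [ 0.5336 -0.0699  0.051 ]
pow [0.4902 0.0304 0.051 ] [0.497  0.0319 0.051 ]
```

```bash
cat >> h.py <<'E'
def plan(p,head,tilt):
    st=manip.get_state(); Rc=R.from_rotvec(st["orientation"]); 
    h=np.radians(head);t=np.radians(tilt); f=np.array([np.cos(h),np.sin(h),0]);u=np.array([0,0,1])
    x=f*np.cos(t)+u*np.sin(t); z=f*np.sin(t)-u*np.cos(t); Rt=R.from_matrix(np.c_[x,np.cross(z,x),z])
    print("t",round(st["time_s"],2),"pos",st["eef_pos"].round(4),"F",st["force"].round(2),"w",round(st["gripper_width"],2))
    print("shift cm",(Rc.inv().apply(np.array(p)-st["eef_pos"])*100).round(2),"turn",(Rc.inv()*Rt).as_rotvec().round(3))
E
python3 -c "
from h import *
plan([.585,-.05,.18],58,8)"
```

```text
t 0.3 pos [ 0.2806 -0.5582  0.231 ] F [ 0.35  0.01 -0.05] w 1.0
shift cm [ 50.02 -31.73   5.12] turn [ 0.038  0.136 -0.545]
```

Emit:
{"fn": "step_arm", "kwargs": {"moves": [[[50,-31.7,0,0.038,0.136,-0.545],[50,-31.7,0,0.038,0.136,-0.545],[50,-31.7,0,0.038,0.136,-0.545],[50,-31.7,0,0.038,0.136,-0.545],[50,-31.7,0,0.038,0.136,-0.545]]], "hand": 1}}

```text
time_s: 0.8
eef_pos: [0.4094, -0.3437, 0.2311]
orientation: [-2.685, -1.486, -0.189]
force: [1.8, 0.6, -0.0]
gripper_width: 0.145
```

```bash
python3 -c "
from h import *
plan([.585,-.05,.18],58,8)"
```

```text
t 0.8 pos [ 0.4094 -0.3437  0.2311] F [ 1.82  0.55 -0.01] w 0.14
shift cm [33.17 -0.71  9.83] turn [ 0.001 -0.    -0.001]
```

Emit:
{"fn": "step_arm", "kwargs": {"moves": [[[32.5,-0.7,5,0,0,0],[32.5,-0.7,7,0,0,0],[32.5,-0.7,9,0,0,0],[32.5,-0.7,9,0,0,0],[32.5,-0.7,9,0,0,0]]]}}

```text
time_s: 1.3
eef_pos: [0.5371, -0.1297, 0.2016]
orientation: [-2.685, -1.487, -0.188]
force: [1.2, -0.8, -0.2]
gripper_width: 0.005
```

Emit:
{"fn": "step_arm", "kwargs": {"moves": [[[9,0,1,0,0,0],[9,0,1,0,0,0],[9,0,1,0,0,0]]]}}

```text
time_s: 1.6
eef_pos: [0.5877, -0.0457, 0.2054]
orientation: [-2.673, -1.5, -0.197]
force: [-1.7, 0.6, -0.0]
gripper_width: 0.0
```

```bash
python3 - <<'E'
from h import *
plan([.586,-.047,.085],58,8)
st=manip.get_state()
d=grab("wrist","w1.png",k=1.5)
print(d["intrinsics"],np.round(d["mount"],4))
E
```

```text
t 1.6 pos [ 0.5877 -0.0457  0.2054] F [-1.74  0.65 -0.02] w 0.0
shift cm [-1.96 -0.09 11.88] turn [-0.    -0.007  0.01 ]
[[297.31863964   0.         252.33891406]
 [  0.         297.31863964 189.64047194]
 [  0.           0.           1.        ]] [[-9.000e-04  9.461e-01  3.239e-01  8.370e-02]
 [ 1.000e+00  8.000e-04  4.000e-04 -9.000e-04]
 [ 1.000e-04  3.239e-01 -9.461e-01 -1.431e-01]
 [ 0.000e+00  0.000e+00  0.000e+00  1.000e+00]]
```

View pics/w1.png

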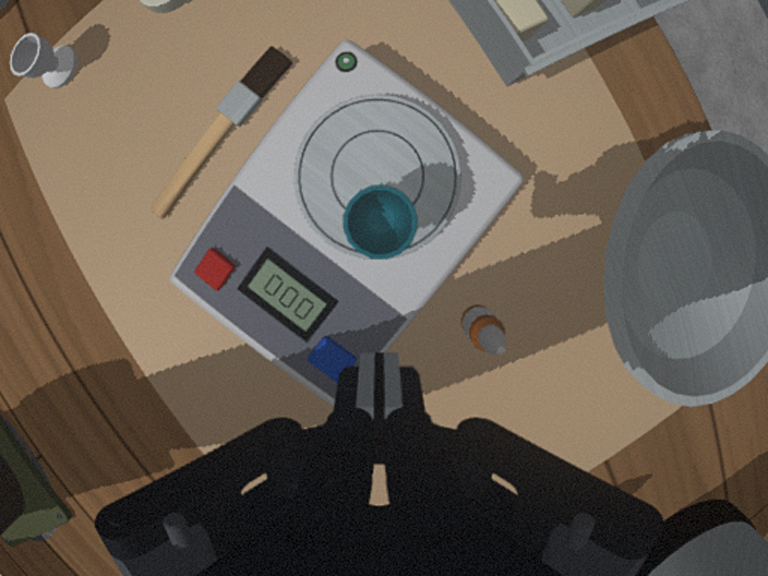

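```bash
cat >> h.py <<'E'
def wray(d,st,u,v):
    K=np.array(d["intrinsics"]);M=np.array(d["mount"])
    a=np.array([(u-K[0,2])/K[0,0],(v-K[1,2])/K[1,1]]);r=np.linalg.norm(a)
    s=np.sin(r)/r; c=np.array([a[0]*s,-a[1]*s,-np.cos(r)])
    Rt=R.from_rotvec(st["orientation"])
    return Rt.apply(M[:3,:3]@c), st["eef_pos"]+Rt.apply(M[:3,3])
def wpx2w(d,st,u,v,z):
    w,o=wray(d,st,u,v); return o+w*(z-o[2])/w[2]
E
python3 - <<'E'
from h import *
st=manip.get_state();d=grab("wrist")
for n,u,v,z in [("pan",379,176.5,.058),("ring",377.5,176,.058),("bowlrim",380.5,221.5,.118),("tare",332,356,.051),("pow",215,269,.051)]:
    print(n,wpx2w(d,st,u/1.5,v/1.5,z).round(4))
for p in [(297,176),(460,176),(379,95),(331,176),(424,176)]: print(wpx2w(d,st,p[0]/1.5,p[1]/1.5,.058).round(4))
plan([.586,-.047,.085],58,8)
E
```

```text
pan [0.6266 0.0174 0.058 ]
ring [0.6259 0.0182 0.058 ]
bowlrim [ 0.6128 -0.0064  0.118 ]
tare [ 0.5301 -0.0735  0.051 ]
pow [0.4916 0.0265 0.051 ]
[0.5801 0.0475 0.058 ]
[ 0.6738 -0.0103  0.058 ]
[0.6562 0.0652 0.058 ]
[0.5996 0.0348 0.058 ]
[0.6526 0.0021 0.058 ]
t 1.7 pos [ 0.5845 -0.0533  0.2043] F [-0.23 -0.97  0.72] w -0.0
shift cm [-1.05 -0.2  11.9 ] turn [-0.     0.     0.002]
```

Emit:
{"fn": "step_arm", "kwargs": {"moves": [[[-0.5,-0.2,5,0,0,0],[-0.8,-0.2,9,0,0,0],[-1,-0.2,11,0,0,0],[-1,-0.2,11.5,0,0,0],[-1,-0.2,11.5,0,0,0]]]}}

```text
time_s: 2.2
eef_pos: [0.5853, -0.0498, 0.0888]
orientation: [-2.686, -1.484, -0.185]
force: [-0.6, -0.5, 0.8]
gripper_width: 0.002
```

Emit:
{"fn": "step_arm", "kwargs": {"moves": [[[0,0,0,0,0,0],[0,0,0,0,0,0]]]}}

```text
time_s: 2.4
eef_pos: [0.5868, -0.0489, 0.0907]
orientation: [-2.686, -1.487, -0.191]
force: [0.2, 0.3, 0.6]
gripper_width: -0.0
```

```bash
python3 - <<'E'
from h import *
plan([.589,-.046,.061],60,8)
E
```

```text
t 2.4 pos [ 0.5868 -0.0489  0.0907] F [0.18 0.3  0.63] w -0.0
shift cm [-0.06  0.02  2.99] turn [ 0.008 -0.001 -0.036]
```

Emit:
{"fn": "step_arm", "kwargs": {"moves": [[[0,0,1,0,0,-0.03],[-0.05,0,2,0,0,-0.035],[-0.05,0,2.8,0,0,-0.035],[-0.05,0,2.95,0,0,-0.035],[-0.05,0,2.95,0,0,-0.035]]]}}

```text
time_s: 2.9
eef_pos: [0.5874, -0.045, 0.0592]
orientation: [-2.659, -1.535, -0.188]
force: [-0.0, -0.3, 0.3]
gripper_width: -0.006
```

Emit:
{"fn": "step_arm", "kwargs": {"moves": [[[0,0,0,0,0,0],[0,0,0,0,0,0]]]}}

```text
time_s: 3.1
eef_pos: [0.5879, -0.0453, 0.0601]
orientation: [-2.66, -1.535, -0.19]
force: [-0.3, 0.6, 0.2]
gripper_width: 0.001
```

```bash
python3 - <<'E'
from h import *
plan([.5985,-.0296,.061],60,8)
d=grab("wrist","w2.png",crop=(120,60,400,260),k=2.5)
E
```

```text
t 3.1 pos [ 0.5879 -0.0453  0.0601] F [-0.29  0.64  0.18] w 0.0
shift cm [1.88 0.13 0.17] turn [ 0.006  0.    -0.   ]
```

View pics/w2.png

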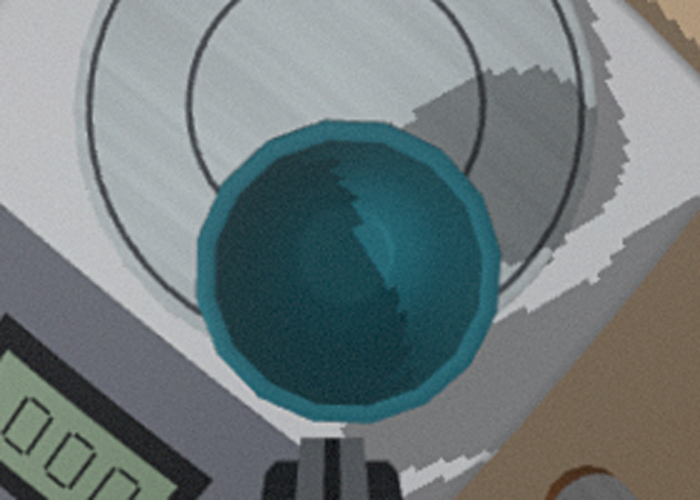

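```bash
cat >> h.py <<'E'
from scipy.optimize import least_squares
def circ(P,r=None):
    P=np.array(P)[:,:2]; m=P.mean(0)
    s=least_squares(lambda q:np.hypot(*(P-q[:2]).T)-(q[2] if r is None else r),[m[0],m[1],r or .03])
    return s.x.round(4),np.abs(s.fun).max().round(4)
def wfit(d,st,pts,z,off,k,r=None):
    return circ([wpx2w(d,st,off[0]+p[0]/k,off[1]+p[1]/k,z) for p in pts],r)
E
python3 - <<'E'
from h import *
st=manip.get_state();d=grab("wrist")
o=(120,60)
print(wfit(d,st,[(187,100),(486,100),(220,187),(468,175),(240,0),(440,10)],.058,o,2.5,.030))
print(wfit(d,st,[(88,105),(583,105),(199,313),(500,293)],.058,o,2.5,.052))
print(wfit(d,st,[(197,270),(500,270),(345,120),(355,423),(240,166),(465,375)],.118,o,2.5))
plan([.5985,-.0296,.061],60,8)
E
```

```text
(array([0.6282, 0.0233, 0.03  ]), np.float64(0.0016))
(array([0.6274, 0.0223, 0.052 ]), np.float64(0.0014))
(array([ 0.6145, -0.0018,  0.0201]), np.float64(0.0004))
t 3.2 pos [ 0.5879 -0.0453  0.0602] F [0.03 0.01 0.32] w 0.0
shift cm [1.88 0.13 0.18] turn [ 0.006  0.    -0.   ]
```

Emit:
{"fn": "step_arm", "kwargs": {"moves": [[[0.3,0.1,-0.06,0,0,0],[0.6,0.15,-0.02,0,0,0],[0.9,0.15,0.03,0,0,0],[1.2,0.15,0.07,0,0,0],[1.4,0.15,0.1,0,0,0]]]}}

```text
time_s: 3.7
eef_pos: [0.5962, -0.0333, 0.0608]
orientation: [-2.659, -1.535, -0.19]
force: [0.1, 0.1, 0.6]
gripper_width: -0.002
```

```bash
python3 - <<'E'
from h import *
plan([.5975,-.0312,.061],60,8)
E
```

```text
t 3.7 pos [ 0.5962 -0.0333  0.0608] F [0.09 0.05 0.56] w -0.0
shift cm [0.24 0.01 0.02] turn [0.005 0.    0.   ]
```

Emit:
{"fn": "step_arm", "kwargs": {"moves": [[[0.25,0,0.035,0,0,0],[0.5,0,0.07,0,0,0],[0.75,0,0.105,0,0,0],[1,0,0.14,0,0,0],[1.2,0,0.17,0,0,0]]]}}

```text
time_s: 4.2
eef_pos: [0.6021, -0.0234, 0.0608]
orientation: [-2.66, -1.534, -0.189]
force: [-0.5, -1.3, -0.1]
gripper_width: 0.002
```

```bash
python3 - <<'E'
from h import *
plan([.6135,-.0034,.061],60,8)
d=grab("wrist","w3.png",crop=(120,60,400,260),k=2.5)
E
```

```text
t 4.2 pos [ 0.6021 -0.0234  0.0608] F [-0.53 -1.32 -0.12] w 0.0
shift cm [ 2.28 -0.02  0.3 ] turn [ 0.005  0.001 -0.   ]
```

View pics/w3.png

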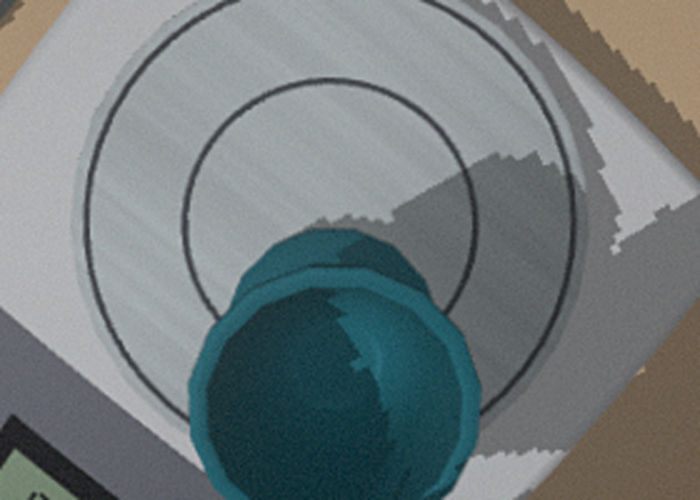

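```bash
python3 - <<'E'
from h import *
st=manip.get_state();d=grab("wrist")
o=(120,60)
print(wfit(d,st,[(184,225),(477,225),(330,80),(220,130),(440,130),(218,320),(450,312)],.058,o,2.5,.030))
print(wfit(d,st,[(190,390),(480,400),(335,267),(225,310),(430,300),(250,490),(432,492)],.118,o,2.5,.0205))
print("foot",wfit(d,st,[(325,228),(370,235),(400,250),(250,262),(280,240)],.067,o,2.5,.022))
plan([.6135,-.0034,.061],60,8)
E
```

```text
(array([0.6285, 0.0244, 0.03  ]), np.float64(0.0016))
(array([0.6186, 0.0062, 0.0205]), np.float64(0.003))
foot (array([0.6176, 0.0055, 0.022 ]), np.float64(0.0002))
t 4.3 pos [ 0.6023 -0.0229  0.0608] F [ 0.71  0.21 -0.14] w -0.0
shift cm [ 2.23 -0.01  0.29] turn [ 0.005 -0.     0.   ]
```

Emit:
{"fn": "step_arm", "kwargs": {"moves": [[[0.25,0,0.035,0,0,0],[0.5,0,0.07,0,0,0],[0.75,0,0.105,0,0,0],[1,0,0.14,0,0,0],[1.2,0,0.17,0,0,0]]]}}

```text
time_s: 4.8
eef_pos: [0.6083, -0.0125, 0.0608]
orientation: [-2.659, -1.535, -0.19]
force: [0.2, -1.0, -0.2]
gripper_width: -0.001
```

```bash
python3 - <<'E'
from h import *
plan([.6125,-.005,.061],60,8)
d=grab("wrist","w4.png",crop=(120,60,400,300),k=2.5)
E
```

```text
t 4.8 pos [ 0.6083 -0.0125  0.0608] F [ 0.17 -1.   -0.18] w -0.0
shift cm [ 0.85 -0.01  0.1 ] turn [0.005 0.    0.   ]
```

View pics/w4.png

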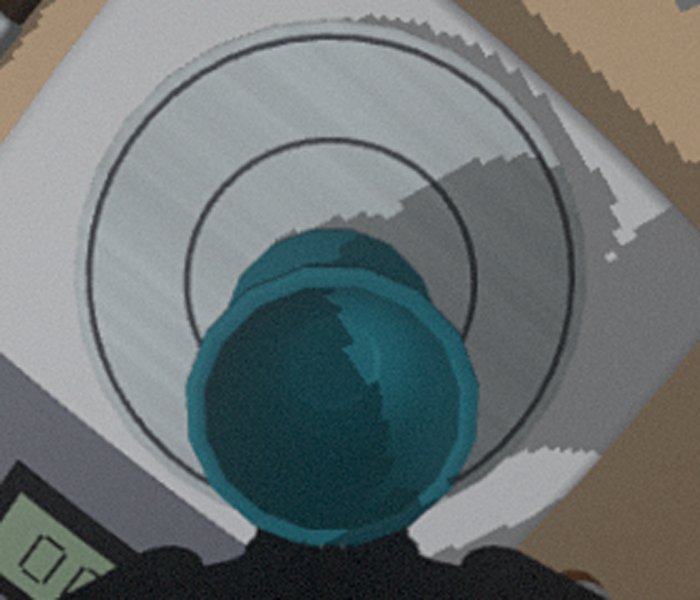

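Emit:
{"fn": "step_arm", "kwargs": {"moves": [[[0.25,0,0.035,0,0,0],[0.5,0,0.07,0,0,0],[0.75,0,0.105,0,0,0],[0.95,0,0.135,0,0,0],[0.95,0,0.135,0,0,0]]]}}

```text
time_s: 5.35
eef_pos: [0.6133, -0.0039, 0.0608]
orientation: [-2.659, -1.535, -0.191]
force: [0.6, 0.4, -0.3]
gripper_width: 0.0
```

Emit:
{"fn": "step_arm", "kwargs": {"moves": [[[-0.3,0,-0.04,0,0,0],[-1,0,-0.14,0,0,0],[-2,0,-0.28,0,0,0],[-3,0,-0.42,0,0,0],[-3,0,-0.42,0,0,0]]]}}

```text
time_s: 5.85
eef_pos: [0.5964, -0.0339, 0.0605]
orientation: [-2.663, -1.531, -0.186]
force: [-0.5, 0.2, -0.3]
gripper_width: 0.001
```

```bash
python3 - <<'E'
from h import *
plan([.6125,-.005,.061],60,8)
d=grab("wrist","w5.png",crop=(120,0,400,220),k=2.5)
E
```

```text
t 5.85 pos [ 0.5964 -0.0339  0.0605] F [-0.52  0.21 -0.3 ] w 0.0
shift cm [ 3.29 -0.07  0.4 ] turn [ 0.005  0.003 -0.003]
```

View pics/w5.png

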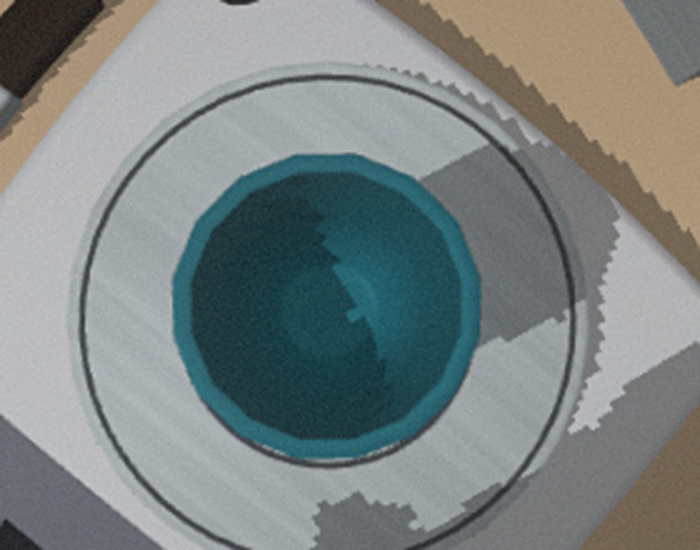

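```bash
python3 - <<'E'
from h import *
st=manip.get_state();d=grab("wrist")
o=(120,0)
print(wfit(d,st,[(82,320),(575,320),(325,76),(215,541),(443,542)],.058,o,2.5,.052))
print(wfit(d,st,[(173,305),(480,305),(325,154),(325,460),(215,200),(445,205)],.118,o,2.5,.0205))
plan([.531,-.0705,.12],20.4,0)
E
```

```text
(array([0.6286, 0.0242, 0.052 ]), np.float64(0.0022))
(array([0.6291, 0.0257, 0.0205]), np.float64(0.0006))
t 5.95 pos [ 0.5977 -0.0314  0.0608] F [0.9  1.62 0.49] w -0.0
shift cm [-5.84 -3.78 -6.81] turn [-0.043 -0.136  0.688]
```

Emit:
{"fn": "step_arm", "kwargs": {"moves": [[[-1,0,-4,0,0,0],[-3,-2,-6.8,-0.01,-0.03,0.14],[-5,-3,-6.8,-0.02,-0.06,0.28],[-5.84,-3.8,-6.8,-0.03,-0.09,0.42],[-5.84,-3.8,-6.8,-0.043,-0.136,0.55]]]}}

```text
time_s: 6.45
eef_pos: [0.5285, -0.0711, 0.1201]
orientation: [3.041, 0.756, 0.004]
force: [0.5, 0.4, -0.2]
gripper_width: -0.001
```

```bash
python3 - <<'E'
from h import *
plan([.531,-.0705,.12],20.4,0)
E
```

```text
t 6.45 pos [ 0.5285 -0.0711  0.1201] F [ 0.47  0.37 -0.24] w -0.0
shift cm [0.25 0.06 0.01] turn [ 0.008 -0.001  0.131]
```

Emit:
{"fn": "step_arm", "kwargs": {"moves": [[[0.2,0.05,2,0.008,0,0.131],[0.2,0.05,4,0.008,0,0.131],[0.2,0.05,5,0.008,0,0.131],[0.2,0.05,5.5,0.008,0,0.131],[0.2,0.05,5.5,0.008,0,0.131]]]}}

```text
time_s: 6.95
eef_pos: [0.5331, -0.0695, 0.0645]
orientation: [-3.088, -0.569, -0.005]
force: [-0.6, -0.4, 0.1]
gripper_width: -0.001
```

```bash
python3 - <<'E'
from h import *
plan([.531,-.0705,.051],20.4,0)
d=grab("wrist","w6.png",k=1.5)
E
```

```text
t 6.95 pos [ 0.5331 -0.0695  0.0645] F [-0.65 -0.35  0.07] w -0.0
shift cm [-0.24  0.02  1.35] turn [-0.001 -0.004  0.008]
```

View pics/w6.png

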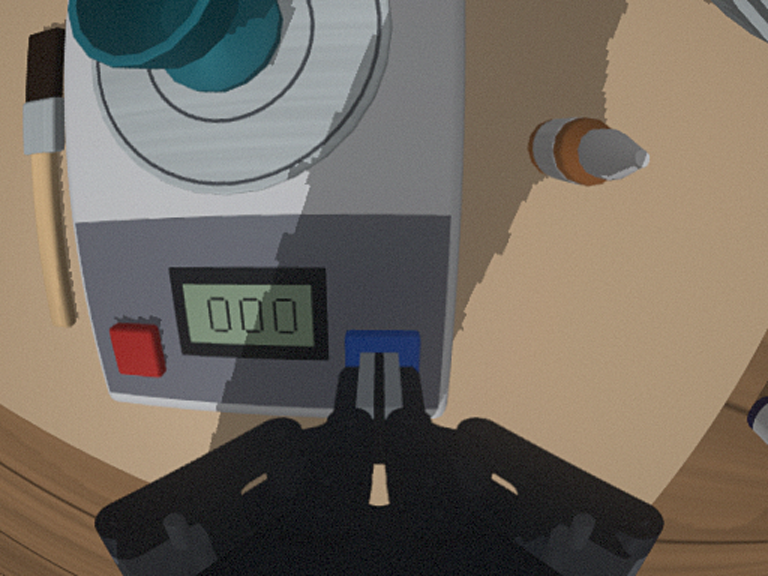

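Emit:
{"fn": "step_arm", "kwargs": {"moves": [[[-0.1,0,0.6,0,0,0],[-0.1,0,1.2,0,0,0],[-0.1,0,1.5,0,0,0],[-0.1,0,1.75,0,0,0],[-0.1,0,1.85,0,0,0]]]}}

```text
time_s: 7.5
eef_pos: [0.5325, -0.0702, 0.0469]
orientation: [-3.089, -0.568, -0.007]
force: [-2.2, 1.2, 15.3]
gripper_width: 0.001
```

Emit:
{"fn": "step_arm", "kwargs": {"moves": [[[0,0,0.05,0,0,0],[0,0,0.05,0,0,0]]]}}

```text
time_s: 7.7
eef_pos: [0.5325, -0.0701, 0.047]
orientation: [-3.089, -0.569, -0.007]
force: [-2.7, 0.5, 12.0]
gripper_width: -0.002
```

Fully down: 12–15 N against the stop, z = 0.047. Next I release it and rise clear.

Emit:
{"fn": "step_arm", "kwargs": {"moves": [[[0,0,-0.5,0,0,0],[0,0,-1.5,0,0,0],[0,0,-4,0,0,0],[0,0,-7,0,0,0],[0,0,-9,0,0,0]]]}}

```text
time_s: 8.2
eef_pos: [0.5326, -0.0702, 0.1378]
orientation: [-3.089, -0.569, -0.009]
force: [0.2, -1.1, 0.4]
gripper_width: -0.002
```

Emit:
{"fn": "step_arm", "kwargs": {"moves": [[[-2,0,-3,0,0,0],[-2,0,-3,0,0,0],[-2,0,-3,0,0,0],[-2,0,-3,0,0,0],[-2,0,-3,0,0,0]]]}}

```text
time_s: 8.7
eef_pos: [0.5133, -0.0769, 0.1648]
orientation: [-3.088, -0.569, -0.005]
force: [-0.2, -0.7, 1.1]
gripper_width: 0.0
```

```bash
python3 - <<'E'
from h import *
plan([.531,-.0705,.051],20.4,0)
d=grab("wrist","w7.png",k=1.5)
E
```

```text
t 8.7 pos [ 0.5133 -0.0769  0.1648] F [-0.24 -0.73  1.11] w 0.0
shift cm [ 1.85  0.05 11.39] turn [-0.001 -0.003  0.009]
```

View pics/w7.png

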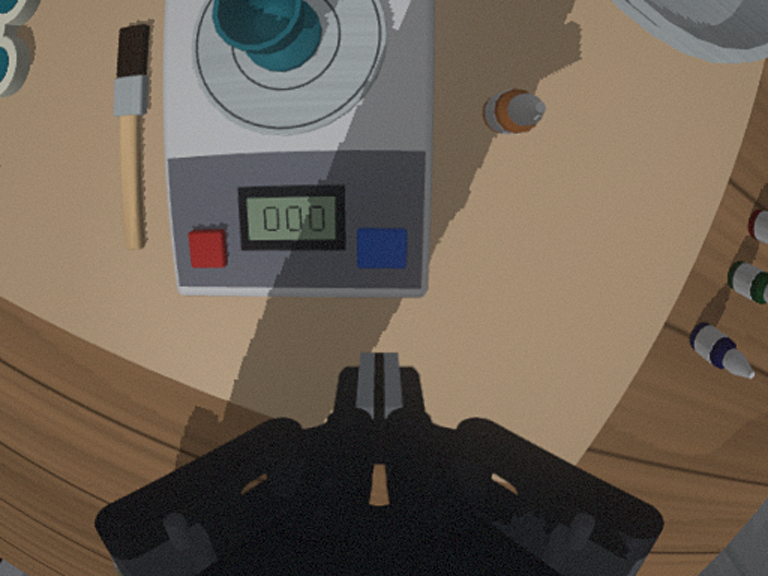

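The cup stands upright inside the smaller ring, at about (285,40). The keys are clear and the bottles and brush haven't moved, so I'm handing in.

```bash
python3 -c "
from workcell import manip
print(manip.hand_in())"
```

```text
the job is handed in; nothing more can be done
None
```

I slid the teal cup about 28 mm onto the middle of the pan with three short, low pushes of the closed fingertips on its foot. I then backed the fingers off, pressed the blue tare key fully down, let it go and rose clear. The job was handed in at about 9 s of the 51 s allowed.

- **Cup position:** after the last push the wrist camera put the cup's axis about 2 mm from the pan centre, and 8 mm is allowed. The last picture shows the cup upright with its foot inside the smaller ring.
- **Tare key:** the fingertips stopped at 47 mm, the key's fully-down height, pushing with 12–15 N; about 4 N is enough. There is no direct reading of the key's travel, so the return is judged only from the last picture, where it looks up again.
- **Everything else:** the red power key was not touched. In the last picture the amber bottle and brush are where they were, and the three bottles at the right edge stand undisturbed. The spare cup, mould and saucepan were outside or at the edge of that view, but the arm never went near them.
- **Disagreements:** the cameras differed by 2–7 mm on absolute positions. I used cup-to-ring offsets from the same wrist picture for the pushes; the ring and bowl outlines there fitted to within 0.4–3 mm.

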